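# Park the grinding jar at the top of its sloped gutter

## Robot

A 6-joint arm with a two-finger parallel gripper is mounted at the origin on a cart in front of the work surface, level with it; the furniture and walls round the work are solid. World frame = base frame: x ahead of the robot, y to its left, z up, the work surface at z = 0. Lengths are in m, angles in rad, forces in N, time in s.
With the tool pointing down it reaches from about 0.375 to 0.9 m from the base axis. Payload 3.1 kg.
Tool frame: the origin (TCP) lies midway between the tips of the shut fingers; the grasp point (between the pads) lies 19 mm behind it (pinch_z is the distance from the TCP to the grasp point, in m); z points along the fingers, y is the line along which they close (so a half turn about z gives the same grasp; the last joint's range is limited). The gripper opens to 85 mm and grips with 20 to 120 N. Pads are 22 mm wide; open, the fingers measure 114 mm over their backs; the gripper's body (76 mm by 85 mm) begins 54 mm behind the grasp point. The pads swing forward as they close: fully open they stand 13 mm farther back than shut.
Start: joints at [1.151, 0.527, 1.433, -0, 1.181, -0.178], TCP at [0.149, 0.607, 0.199] pointing down, gripper open.
Joint ranges: [-3.08, 3.08], [-0.75, 2.2], [0.22, 2.44], [-1.43, 4.57], [0, 2.65], [-2.85, 2.85]. Speed limits (rad/s): [2.79, 2.79, 3.14, 3.14, 3.14, 3.14].

## Interface

Orientations are given as a unit quaternion [x, y, z, w].
In Python, from station import sense, snapshot, camera_params, sign_off, pinch_z gives the robot as it stands. The module is installed in compiled form; this text tells all that it offers.
- The arm moves only by the shell command python3 -m handwheel 'ROWS' [FORCE]. ROWS is JSON, a list that holds one entry, the list of rows, each a list of 7 numbers: the turn, a rotation vector about the tool's x, y, z in degrees, then the shift along the tool's x, y, z in m, then the opening, from 0 (shut) to 1 (fully open). A call has 1 to 20 rows; each row shifts and turns the commanded pose from where the row before left it, along the tool's axes as they then stand; what a row does not reach is not made up. A row lasts 1/8 s, in which the tool goes at most 62.5 mm and 10.7 degrees, less where a joint would pass 70% of its speed; a pose out of reach is approached as far as the arm can. A call with a gripper value outside its range is refused whole. The fingers move at their own pace and stop on an object; FORCE is the grip in N (left out, the last holds). Time passes only in rows, so rows that do not move let the fingers close. It gives the time, the measured TCP pose, the force, the opening and the grip force at its end, in the units of the state.
- sense(): the state, without advancing time (a new reading comes with each control period).
- snapshot(name): name is "scene" or "top" or "wrist"; returns the picture (384x512x3 uint8, red, green, blue); there is no depth.
- camera_params(name): a dict with "fx", "fy", "cx", "cy" (pixels), "k1" (the pictures are not rectified: a ray, as slopes to the right and down, at radius r is drawn at 1 + k1 r^2 times it, then the intrinsics apply), "world_to_cam" (4x4, takes a point from world to camera coordinates); the wrist camera has in their place "mount" (4x4, takes a point from camera to tool coordinates, whose origin is the TCP and whose axes are the flange's). Camera axes: x right, y down, z forward; pixel columns grow to the right and rows downward; lengths in m; the calibration is good to about 2 mm. A picture is of the moment at which its call begins: read the wrist's pose just before it. camera_params takes no time and is no camera call.
- sign_off(): hands the job in; it is judged then, once.
The state is a dict: "t": time; "q": joint angles; "qd": joint speeds; "tau": joint torques, N m; "tcp_pos": TCP position; "tool_rot": TCP orientation; "force": force on the tool from outside, world axes, zero at the start; "ft_torque": the same for the moment, N m; "finger_gap": opening from 0.0 (shut) to 1.0 (fully open); "gripper_force": force on a finger pad.
Only numpy, scipy, OpenCV 4.12 (cv2) and the standard library are available. Lean on these libraries where they do the work, as an engineer would, in place of code of your own. Each camera call takes 0.05 s, during which the arm holds its last target. There are 200 camera calls.

## Task

Two steel grinding jars lie at the foot of two sloped gutters. With the fingertips push the plain, straight-sided jar (not the one with the narrow waist) up its gutter and over the crest until it rests against the end stop and cannot roll back, then push that gutter's keeper bar round until it lies square across the gutter behind the jar. Only push: do not pick the jar up, and leave the waisted jar, its keeper bar and the two bottles alone.

Things in the scene. Friction and masses are not known exactly. Their poses are not given: they have to be found in the camera images.
- rack_foot (a point): Foot of the gutter holding the plain jar (sloped aluminium gutter, grey base plate, fixed, rising 0.14 rad away from the robot). Origin: upper face of the floor, mid-width, at the inner face of the 10 mm high, 8 mm thick foot lip. x up along the floor, y across to the left, z square off the floor. Side walls 12 mm high, inner faces y +-39 mm, outer +-45 mm. Frame for all offsets below.
- rack_crest (a point): Crest of the gutter floor, mid-width, 140 mm up from the foot lip (straight along x): here the rising floor ends and the floor falls again at 0.14 rad below level for 54 mm to the end stop, a plate 42 mm high square to it. A jar pushed over the crest rolls by itself down to the stop.
- rack_rest (a point): Where the jar's centre lies when the jar rests against the end stop: at (175, 0, 15) mm in the rack_foot frame.
- drum_center (a point): Centre of the plain straight-sided steel jar, a closed, polished (slippery) cylinder 48 mm in diameter and 72 mm long, 0.17 to 0.35 kg, loose, lying across the gutter so that it rolls along it; its centre is 24 mm above the gutter floor. It starts at rest against the foot lip (x about 20 mm in the rack_foot frame).
- rack_keeper (a joint): Keeper bar angle of the plain jar's gutter, rad: 0 = square across the gutter (limit), 1.57 = pointing straight down the slope along the left wall, more = swung further outward to the left (limit 2.4). It starts open at about 1.9 to 2.2, turns about an axis square to the floor and stays where left (1 N at the tip moves it). At q it points from its hinge along (-sin q, -cos q, 0) in the rack_foot frame.
- rack_hinge (a point): Hinge axis of that keeper bar at mid height of the bar: at (142, 54, 26) mm in the rack_foot frame. The bar is dark steel, 10 mm thick, 18 mm tall (17 to 35 mm above the gutter floor) and reaches 90 mm from the hinge axis.
- rack_keeper_tip (a point): Point on the centre line of that keeper bar near its free end, 85 mm from the hinge axis, at mid height.
- spare_foot (a point): The same frame on the other gutter, identical in shape, which holds the waisted jar; to be left alone. Either gutter may be the left one.
- spool_center (a point): Centre of the waisted steel jar, 48 mm in diameter at both ends (14 mm wide each) and 30 mm at its waist, 72 mm long, loose, at the foot of the other gutter. Leave it alone.
- spare_keeper_tip (a point): Point near the free end of the other gutter's keeper bar, 85 mm from its hinge. That bar is open too; leave it alone.
- amber_bottle: Amber reagent bottle with black cap, 50 mm in diameter, 98 mm tall, loose; origin at the centre of its underside. Bystander.
- dropper_bottle: Small white dropper bottle with green cap, 42 mm in diameter, 99 mm tall, loose; origin at the centre of its underside. Bystander.
- drum: The plain jar itself (same centre as point drum_center; its axes turn as it rolls, y is its length).
There are look-alikes about, which are no part of the job. Leave any yellow look-alike of the drum alone.

How it is judged:
On the way, in this order (a step that is already met when the one before it is completed fails the run):
1. the plain jar lies past the crest against the end stop (x of drum_center in the frame of rack_foot between 0.167 and 0.183 m and y of drum_center in the frame of rack_foot between -0.008 and 0.008 m and z of drum_center in the frame of rack_foot between 0.009 and 0.022 m), for 0.2 s.
2. the keeper bar is swung across behind it (value of joint rack_keeper below 0.12 rad), for 0.2 s.
At the end, for the whole second after the job is handed in: The plain jar rests past the crest against the end stop of its gutter (centre within 8 mm along and across and about 6 mm in height of the resting point), still, and the keeper bar is within 0.12 rad of square across the gutter (all of step 1 and value of joint rack_keeper below 0.12 rad and linear speed of drum below 0.02 m/s); the robot touches nothing.
It fails at once if the plain jar is lifted more than 15 mm off the rising gutter floor (z of drum_center in the frame of rack_foot above 0.039 m).
It fails at once if the waisted jar is moved more than 20 mm (distance of spool_center from where it was at the start of the episode above 0.02 m).
It fails at once if the other keeper bar's end is moved more than 20 mm (distance of spare_keeper_tip from where it was at the start of the episode above 0.02 m).
It fails at once if a bottle is pushed more than 30 mm or tipped ((distance of amber_bottle from where it was at the start of the episode above 0.03 m or angle between amber_bottle's own z axis and vertical above 0.4 rad) or (distance of dropper_bottle from where it was at the start of the episode above 0.03 m or angle between dropper_bottle's own z axis and vertical above 0.4 rad)).
It also fails if it takes over 48 s, if anything falls off the work surface, if the arm or the gripper's body presses on something with over 40 N, if the wrist force passes 120 N, or if a joint passes its speed limit or range.

## Working session

There is one attempt and no reset: what is moved stays moved. The work goes in short steps, Python scripts to look and compute and a shell command to move; the robot and the scene stay as the last step left them, time stands still between calls to the robot, and variables do not carry over. Pictures are saved under pics/ and viewed, at most 10 in all, crops included, and the job is handed in when it is done.

```bash
mkdir -p pics; python3 - <<'E'
from station import *
import cv2,numpy as np
print(sense()); print(pinch_z)
for n in("scene","top"):
    cv2.imwrite(f"pics/{n}0.png",snapshot(n)[:,:,::-1]); print(n,camera_params(n))
print(camera_params("wrist"))
E
```

```text
{'t': 0.0, 'q': array([ 1.15147361e+00,  5.28474823e-01,  1.43388379e+00, -3.05372687e-05,
        1.18137823e+00, -1.78513298e-01]), 'qd': array([ 0.00292138, -0.00146029, -0.00070714, -0.00116392,  0.00048533,
        0.00158091]), 'tau': array([-1.70390187e-03, -4.42355955e+01, -1.78022522e+01, -4.00505342e-04,
        8.49107048e-03,  2.48332746e-06]), 'tcp_pos': array([0.14872582, 0.60625457, 0.19833425]), 'tool_rot': array([ 1.20108157e-01,  9.92760233e-01, -1.02870929e-03, -3.02223505e-04]), 'force': array([-0.25109329, -0.43890145,  0.29082412]), 'ft_torque': array([ 0.01770488, -0.0391766 ,  0.03063315]), 'gripper_force': 0.0, 'finger_gap': 0.998861870989834}
0.0187
scene {'fx': 371.83021784547543, 'fy': 371.83021784547543, 'cx': 257.4558614038707, 'cy': 188.5425085765173, 'k1': 0.008234030897630515, 'world_to_cam': array([[ 0.771889  , -0.63558639,  0.01474159, -0.40428717],
       [-0.33438044, -0.42559176, -0.84086942,  0.26171626],
       [ 0.54071906,  0.64412856, -0.54103725,  1.06971404],
       [ 0.        ,  0.        ,  0.        ,  1.        ]])}
top {'fx': 414.29
[... 161 characters left out ...]
9248 , -0.00998663,  0.01921608],
       [-0.99002547, -0.00564098, -0.14077555,  0.56831504],
       [ 0.14070863,  0.01088898, -0.98999117,  1.2916238 ],
       [ 0.        ,  0.        ,  0.        ,  1.        ]])}
{'fx': 299.5496698206871, 'fy': 299.5496698206871, 'cx': 257.64100011503405, 'cy': 189.62661978104924, 'k1': -0.03593592866222932, 'mount': array([[ 1.43996968e-05, -9.51072161e-01, -3.08968842e-01,
         7.86846157e-02],
       [ 9.99999568e-01, -2.73610027e-04,  8.88835809e-04,
        -8.38265838e-04],
       [-9.29883966e-04, -3.08968721e-01,  9.51071745e-01,
        -1.73901046e-01],
       [ 0.00000000e+00,  0.00000000e+00,  0.00000000e+00,
         1.00000000e+00]])}
```

View pics/scene0.png

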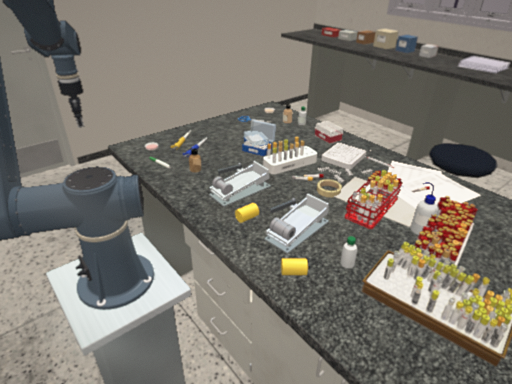

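View pics/top0.png

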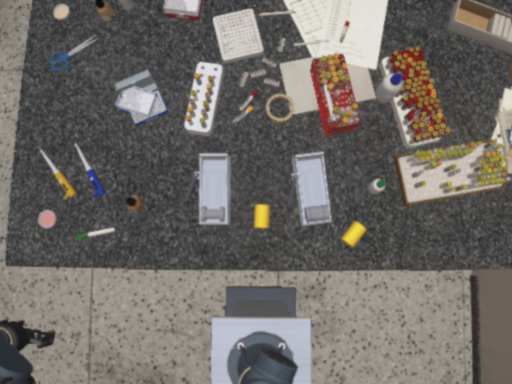

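The scene view shows the two gutters at about (240,183) and (298,222), two yellow look-alike cylinders at (247,212) and (294,267), an amber bottle at (195,160) and a dropper bottle at (349,252). In the top view the jars are at (213,213) and (316,213). Next I'll take a close crop to tell the two jars apart.

```bash
python3 - <<'E'
import cv2,numpy as np
t=cv2.imread("pics/top0.png")[145:235,185:345]; s=cv2.imread("pics/scene0.png")[155:255,200:335]
a=cv2.resize(t,None,fx=5,fy=5,interpolation=cv2.INTER_CUBIC)[:, :800]
cv2.imwrite("pics/c1.png",a); cv2.imwrite("pics/c2.png",cv2.resize(s,None,fx=5.5,fy=5.5,interpolation=cv2.INTER_CUBIC))
E
```

```text
(no output)
```

View pics/c1.png

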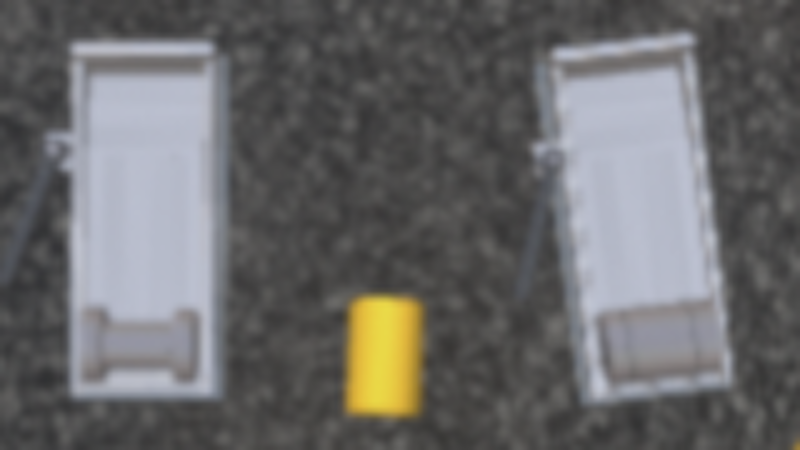

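View pics/c2.png

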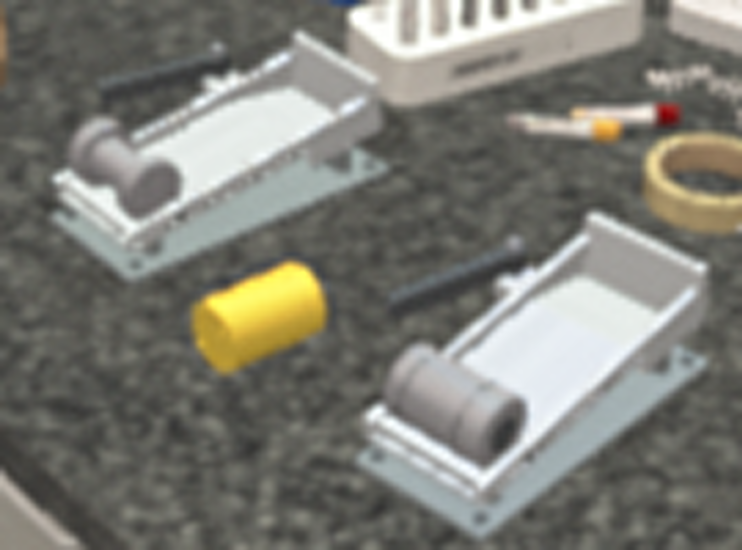

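Things that could be mistaken for the target, in top-view pixels: right jar (316,213), left waisted jar (213,213), yellow cylinders (261,216) and (353,234). The right jar has straight sides, so it is the target. Its bar is at roughly (295,175) to (290,203). Next I'll triangulate.

```bash
cat > h.py <<'E'
import numpy as np,cv2
from station import *
from scipy.spatial.transform import Rotation as R
def w2c(n,st=None):
    p=camera_params(n)
    if n!="wrist": return p,p["world_to_cam"]
    T=np.eye(4);T[:3,:3]=R.from_quat(st["tool_rot"]).as_matrix();T[:3,3]=st["tcp_pos"]
    return p,np.linalg.inv(T@p["mount"])
def ray(n,uv,st=None):
    p,M=w2c(n,st)
    K=np.array([[p["fx"],0,p["cx"]],[0,p["fy"],p["cy"]],[0,0,1.]])
    x=cv2.undistortPoints(np.array([[uv]],float),K,np.array([p["k1"],0,0,0.]))[0,0]
    d=M[:3,:3].T@np.r_[x,1]; return -M[:3,:3].T@M[:3,3],d/np.linalg.norm(d)
def tri(rays):
    A=0;b=0
    for o,d in rays: P=np.eye(3)-np.outer(d,d);A=A+P;b=b+P@o
    X=np.linalg.solve(A,b); return X,[round(1e3*np.linalg.norm(np.cross(X-o,d)),1) for o,d in rays]
def onz(n,uv,z,st=None):
    o,d=ray(n,uv,st); return o+d*(z-o[2])/d[2]
def proj(n,X,st=None):
    p,M=w2c(n,st); c=M[:3,:3]@X+M[:3,3]; s=c[:2]/c[2]; s=s*(1+p["k1"]*(s@s))
    return np.array([p["fx"]*s[0]+p["cx"],p["fy"]*s[1]+p["cy"]])
E
python3 - <<'E'
from h import *
np.set_printoptions(precision=4,suppress=True)
c=lambda x,y:(185+x/5,145+y/5)
s=lambda x,y:(200+x/5.5,155+y/5.5)
for k,a,b in [("lipL",c(585,402),s(370,412)),("lipR",c(732,385),s(485,490)),("stopL",c(553,50),s(592,215)),("stopR",c(693,37),s(705,268)),("hinge",c(548,153),s(515,245)),("tip",c(522,298),s(395,300))]:
    print(k,*tri([ray("top",a),ray("scene",b)]))
E
```

```text
lipL [ 0.4482 -0.1314  0.0393] [np.float64(6.0), np.float64(6.0)]
lipR [ 0.4574 -0.2242  0.0377] [np.float64(3.4), np.float64(3.4)]
stopL [ 0.6641 -0.1061  0.0773] [np.float64(1.0), np.float64(1.0)]
stopR [ 0.6723 -0.1945  0.0807] [np.float64(0.9), np.float64(0.9)]
hinge [ 0.5979 -0.1025  0.08  ] [np.float64(1.4), np.float64(1.4)]
tip [ 0.5091 -0.0876  0.0687] [np.float64(3.0), np.float64(3.0)]
```

```bash
python3 -m handwheel '[[[0,0,0,-0.035,-0.035,-0.006,1],[0,0,0,-0.035,-0.035,-0.006,1],[0,0,0,-0.035,-0.035,-0.006,1],[0,0,0,-0.035,-0.035,-0.006,1],[0,0,0,-0.035,-0.035,-0.006,1],[0,0,0,-0.035,-0.035,-0.006,1],[0,0,0,-0.035,-0.035,-0.006,1],[0,0,0,-0.035,-0.035,-0.006,1],[0,0,0,-0.035,-0.035,-0.006,1],[0,0,0,-0.035,-0.035,-0.006,1],[0,0,0,-0.035,-0.035,-0.006,1],[0,0,0,-0.035,-0.035,-0.006,1],[0,0,0,-0.035,-0.035,-0.006,1],[0,0,0,-0.035,-0.035,-0.006,1],[0,0,0,-0.035,-0.035,-0.006,1],[0,0,0,-0.035,-0.035,-0.006,1],[0,0,0,-0.035,-0.035,-0.006,1],[0,0,-10.5,-0.035,-0.035,-0.006,0.4],[0,0,-10.5,0,0,0,0.4],[0,0,0,0,0,0,0.4]]]'
python3 - <<'E'
from h import *
st=sense(); im=snapshot("wrist")[:,:,::-1]; cv2.imwrite("pics/w1.png",im)
print(st["tcp_pos"],R.from_quat(st["tool_rot"]).as_matrix().round(3),st["q"].round(2),st["finger_gap"])
cv2.imwrite("pics/w1b.png",cv2.resize(im,None,fx=1.5,fy=1.5,interpolation=cv2.INTER_CUBIC))
E
```

```text
t: 2.6
tcp_pos: [0.6102, -0.1555, 0.3064]
tool_rot: [-0.061, 0.998, 0.001, -0.001]
force: [-0.1, -0.0, -0.4]
finger_gap: 0.405
gripper_force: 0.0
[ 0.61023379 -0.1554799   0.30636074] [[-0.992 -0.122 -0.002]
 [-0.122  0.992  0.001]
 [ 0.002  0.001 -1.   ]] [-0.43  0.44  1.28  0.    1.42 -2.12] 0.4052747065835039
```

View pics/w1b.png

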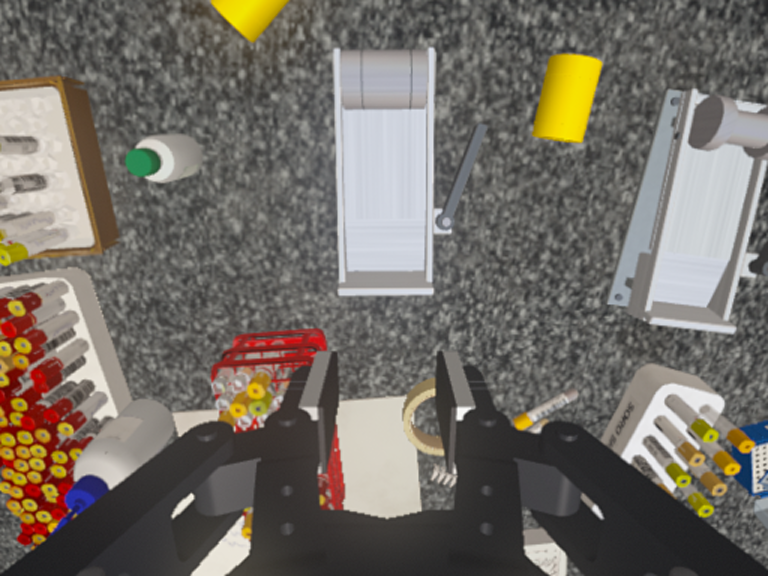

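The wrist view shows the plain jar at (383,79) in its gutter. The lip corners are at (334,49) and (435,48), the stop's outer top corners at (339,294) and (434,293), the hinge at (444,221) and the bar tip at (482,125). All of these are in 1.5x pixels.

```bash
python3 - <<'E'
from h import *
np.set_printoptions(precision=4,suppress=True)
st=sense()
c=lambda x,y:(185+x/5,145+y/5)
s=lambda x,y:(200+x/5.5,155+y/5.5)
w=lambda x,y:(x/1.5+.0,y/1.5)
P={}
for k,a,b,d in [("lipL",c(583,402),s(370,412),w(435,48)),("lipR",c(732,385),s(485,490),w(334,49)),("stopL",c(553,50),s(592,215),w(434,293)),("stopR",c(693,37),s(705,268),w(339,294)),("hinge",c(548,153),s(515,245),w(444,221)),("tip",c(522,298),s(395,300),w(482,125))]:
    P[k]=tri([ray("top",a),ray("scene",b),ray("wrist",d,st)])[0]
    print(k,*tri([ray("top",a),ray("scene",b),ray("wrist",d,st)]))
S=(P["stopL"]+P["stopR"])/2
L=(P["lipL"]+P["lipR"])/2; f=S-L
print("yaw",np.arctan2(f[1],f[0]),np.hypot(f[0],f[1]))
# model fit: rack frame points, yaw+pos unknown, pitch .14
from scipy.optimize import least_squares
q={"lipL":(-8,45,10),"lipR":(-8,-45,10),"stopL":(209.5,45,24),"stopR":(209.5,-45,24),"hinge":(142,54,35)}
def fr(v): return R.from_euler("ZY",[v[3],-.14])
r=least_squares(lambda v:np.concatenate([fr(v).apply(np.array(q[k])/1e3)+v[:3]-P[k] for k in q]),[.46,-.178,.03,.12])
print(r.x,(r.fun*1e3).reshape(-1,3))
v=r.x
np.save("rack.npy",v)
t=fr(v).inv().apply(P["tip"]-v[:3])*1e3; print("tip rack",t)
print("jar",fr(v).inv().apply(onz("wrist",w(383,79),v[2]+.045,st)-v[:3]))
for p in [(20,0,24),(142,54,26),(175,0,15),(-8,0,10),(140,0,0)]:
    X=fr(v).apply(np.array(p)/1e3)+v[:3]; print(p,X,proj("wrist",X,st)*1.5)
E
```

```text
lipL [ 0.4486 -0.1308  0.0386] [np.float64(6.6), np.float64(6.2), np.float64(0.6)]
lipR [ 0.4588 -0.2227  0.0357] [np.float64(4.0), np.float64(3.5), np.float64(2.1)]
stopL [ 0.6644 -0.1049  0.0771] [np.float64(1.2), np.float64(1.7), np.float64(1.9)]
stopR [ 0.6738 -0.1935  0.0801] [np.float64(2.0), np.float64(0.8), np.float64(2.0)]
hinge [ 0.5964 -0.1037  0.0807] [np.float64(2.2), np.float64(1.6), np.float64(2.1)]
tip [ 0.5095 -0.0861  0.0685] [np.float64(2.7), np.float64(3.7), np.float64(2.2)]
yaw 0.12730576255744303 0.21716935472866125
[ 0.4654 -0.1746  0.0268  0.1218] [[ 2.1479 -0.2659 -2.9556]
 [ 2.8549  2.3122 -0.0554]
 [-1.8816 -0.219   2.7128]
 [-0.2662 -1.0088 -0.2441]
 [-2.8551 -0.8186  0.5422]]
tip rack [59.7511 82.4824 33.6974]
jar [ 0.0245 -0.0013  0.042 ]
(20, 0, 24) [ 0.4818 -0.1726  0.0534] [384.5712  79.2864]
(142, 54, 26) [ 0.5948 -0.1044  0.0724] [443.7177 219.5384]
(175, 0, 15) [ 0.6354 -0.1538  0.0661] [384.649  254.2226]
(-8, 0, 10) [ 0.4562 -0.1758  0.0356] [384.5882  50.9776]
(140, 0, 0) [ 0.603  -0.1578  0.0464] [384.6584 216.6125]
```

The fit agrees with the given sizes to about 3 mm. I'll pitch the tool square to the gutter floor and go behind the jar with the fingers slightly open.

```bash
python3 -m handwheel '[[[0,-8,0,0,0,0,0.3],[0,0,0,0.054,0,0,0.3],[0,0,0,0.054,0,0,0.3],[0,0,0,0.054,0,0,0.3],[0,0,0,0.054,-0.001,0,0.3],[0,0,0,0,0,0.045,0.3],[0,0,0,0,0,0.045,0.3],[0,0,0,0,0,0.045,0.3],[0,0,0,0,0,0.045,0.3],[0,0,0,0,0,0,0.3],[0,0,0,0,0,0,0.3]]]'
cat >> h.py <<'E'
def rack():
    v=np.load("rack.npy"); st=sense(); r=R.from_euler("ZY",[v[3],-.14])
    T=R.from_quat(st["tool_rot"]).as_matrix()
    print("t",st["t"],"rack mm",(r.inv().apply(st["tcp_pos"]-v[:3])*1e3).round(1),"tool in rack",(r.as_matrix().T@T).round(3).tolist(),"F",st["force"].round(1),st["finger_gap"])
E
python3 - <<'E'
from h import *
rack()
im=snapshot("wrist")[:,:,::-1]; cv2.imwrite("pics/w2.png",im)
E
```

```text
t: 4.03
tcp_pos: [0.4238, -0.1798, 0.1001]
tool_rot: [-0.063, 0.996, 0.004, 0.07]
force: [-0.0, -0.2, 0.4]
finger_gap: 0.297
gripper_force: 0.0
t 4.025 rack mm [-31.3  -0.   78.4] tool in rack [[-1.0, -0.004, 0.001], [-0.004, 1.0, -0.0], [-0.001, -0.0, -1.0]] F [-0.  -0.2  0.4] 0.29676084976659595
```

View pics/w2.png

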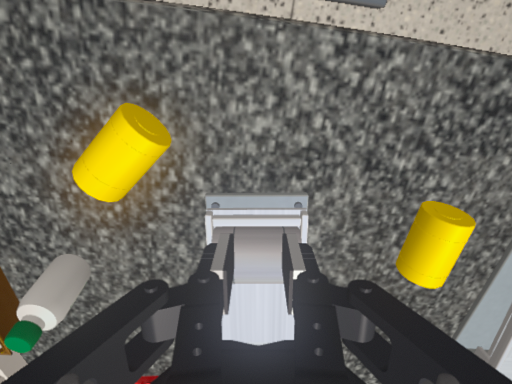

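The fingers (columns 222 and 290) are centred on the gutter (207 to 306), behind the jar. I'll descend and start pushing.

```bash
python3 -m handwheel '[[[0,0,0,0,0,0.032,0.3],[0,0,0,0,0,0.032,0.3],[0,0,0,0,0,0,0.3],[0,0,0,-0.008,0,0,0.3],[0,0,0,-0.008,0,0,0.3],[0,0,0,-0.008,0,0,0.3],[0,0,0,-0.008,0,0,0.3],[0,0,0,-0.008,0,0,0.3],[0,0,0,-0.008,0,0,0.3]]]'
python3 - <<'E'
from h import *
rack()
im=snapshot("wrist")[:,:,::-1]; cv2.imwrite("pics/w3.png",im)
s=snapshot("scene")[:,:,::-1][180:260,250:350]
cv2.imwrite("pics/m3.png",np.hstack([cv2.resize(s,(480,384),interpolation=cv2.INTER_CUBIC),im[150:,170:340].repeat(1,0).copy() if 0 else cv2.resize(im[192:384,180:340],(320,384))]))
E
```

```text
t: 5.2
tcp_pos: [0.4791, -0.173, 0.0456]
tool_rot: [-0.063, 0.996, 0.004, 0.07]
force: [-14.4, -1.0, 42.0]
finger_gap: 0.301
gripper_force: 21.9
t 5.2 rack mm [16.2 -0.  16.6] tool in rack [[-1.0, -0.006, 0.0], [-0.006, 1.0, -0.001], [-0.0, -0.001, -1.0]] F [-14.4  -1.   42. ] 0.300929062912338
```

View pics/m3.png

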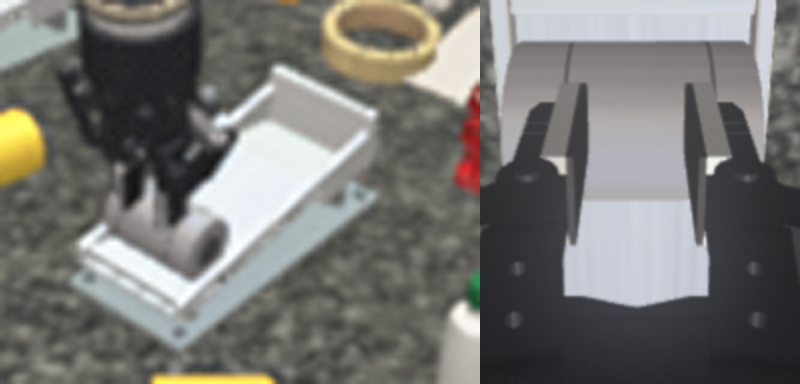

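The wrist reads 42 N upward and the fingers look as if they are on top of the jar, so I'm backing off to check the fingertip geometry.

```bash
python3 -m handwheel '[[[0,0,0,0,0,-0.03,0.3],[0,0,0,0.02,0,-0.05,0.3],[0,0,0,0.03,0,0,0],[0,0,0,0,0,0,0],[0,0,0,0,0,0,0],[0,0,0,0,0,0,0]]]'
python3 - <<'E'
from h import *
rack(); st=sense()
im=snapshot("wrist")[:,:,::-1]; cv2.imwrite("pics/w4.png",im)
s=snapshot("scene")[:,:,::-1][170:260,240:340]
cv2.imwrite("pics/m4.png",np.hstack([cv2.resize(s,(420,384),interpolation=cv2.INTER_CUBIC),cv2.resize(im[160:352,180:340],(320,384))]))
v=np.load("rack.npy"); r=R.from_euler("ZY",[v[3],-.14])
T=R.from_quat(st["tool_rot"])
for d in (0,.01,.02,.03): 
  for x in (.011,-.011): print(d,x,proj("wrist",T.apply([x,0,-d])+st["tcp_pos"],st))
for p in [(-8,0,10),(0,0,10)]: print(p,proj("wrist",r.apply(np.array(p)/1e3)+v[:3],st))
E
```

```text
t: 6.05
tcp_pos: [0.4202, -0.1805, 0.1143]
tool_rot: [-0.063, 0.996, 0.004, 0.07]
force: [-1.1, 1.1, 0.1]
finger_gap: 0.001
gripper_force: 0.0
t 6.05 rack mm [-33.   -0.3  93. ] tool in rack [[-1.0, -0.004, -0.0], [-0.004, 1.0, 0.0], [0.0, 0.0, -1.0]] F [-1.1  1.1  0.1] 0.0008226362328401828
0 0.011 [259.07124192 207.34513168]
0 -0.011 [259.02567321 239.11186205]
0.01 0.011 [259.17058594 213.53381276]
0.01 -0.011 [259.11862959 246.69526245]
0.02 0.011 [259.28113515 220.42311001]
0.02 -0.011 [259.22157902 255.09736409]
0.03 0.011 [259.40488339 228.13819245]
0.03 -0.011 [259.33620292 264.45657679]
(-8, 0, 10) [258.71167536 210.83016838]
(0, 0, 10) [258.66489216 218.80560063]
```

View pics/m4.png

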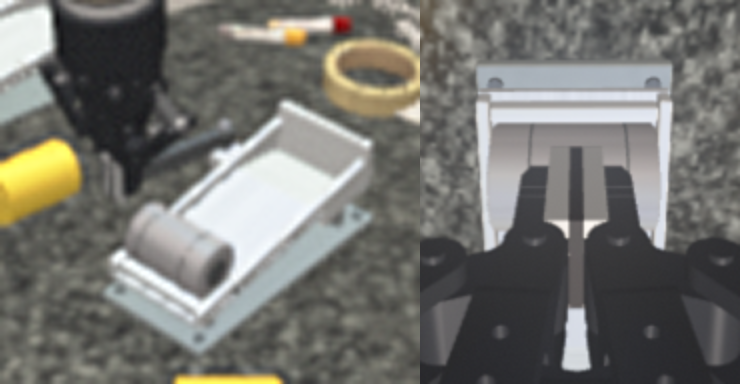

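```bash
python3 - <<'E'
from h import *
st=sense();T=R.from_quat(st["tool_rot"])
for d in (0,.01,.02,.03,.04): 
  p=proj("scene",T.apply([0,0,-d])+st["tcp_pos"],st); print(d,p,(p-[240,170])*[4.2,384/90], proj("top",T.apply([0,0,-d])+st["tcp_pos"],st))
v=np.load("rack.npy"); r=R.from_euler("ZY",[v[3],-.14])
for p in [(-8,45,10),(-8,-45,10),(20,0,48),(20,-36,24),(203,45,25)]: 
  p2=proj("scene",r.apply(np.array(p)/1e3)+v[:3]); print(p,(p2-[240,170])*[4.2,384/90])
E
```

```text
0 [269.43665714 222.44494604] [123.63395998 223.7651031 ] [322.13889577 232.19018723]
0.01 [269.23415765 220.0302839 ] [122.78346211 213.46254463] [322.70633618 232.55289604]
0.02 [269.02939431 217.58854959] [121.92345609 203.04447825] [323.28300088 232.92149941]
0.03 [268.8223285  215.11927995] [121.05377972 192.50892777] [323.86911563 233.29614155]
0.04 [268.61292072 212.62200105] [120.17426702 181.85387113] [324.46491359 233.67697141]
(-8, 45, 10) [108.77738816 258.62054952]
(-8, -45, 10) [198.33402709 313.73007595]
(20, 0, 48) [174.50130112 228.31875279]
(20, -36, 24) [212.46326141 273.08217038]
(203, 45, 25) [276.28606574 103.60437266]
```

Both cameras and the contact agree: the real fingertips sit about 32 mm behind the nominal TCP. I'll correct for that by bringing the TCP down to rack z of about -14, then push.

```bash
python3 -m handwheel '[[[0,0,0,0,0,0.04,0.3],[0,0,0,0,0,0.04,0.3],[0,0,0,0,0,0.017,0.3],[0,0,0,0,0,0.01,0.3],[0,0,0,0,0,0,0.3]]]'
python3 -m handwheel '[[[0,0,0,-0.007,0,0,0.3],[0,0,0,-0.007,0,0,0.3],[0,0,0,-0.007,0,0,0.3],[0,0,0,-0.007,0,0,0.3]]]'
python3 - <<'E'
from h import *
rack(); st=sense()
im=snapshot("wrist")[:,:,::-1]; cv2.imwrite("pics/w5.png",im)
s=snapshot("scene")[:,:,::-1][170:260,240:340]
cv2.imwrite("pics/m5.png",np.hstack([cv2.resize(s,(420,384),interpolation=cv2.INTER_CUBIC),cv2.resize(im[160:352,180:340],(320,384))]))
E
```

```text
t: 6.78
tcp_pos: [0.434, -0.1782, 0.0081]
tool_rot: [-0.063, 0.996, 0.005, 0.069]
force: [-0.7, 0.0, -0.5]
finger_gap: 0.302
gripper_force: 0.0
t: 7.28
tcp_pos: [0.462, -0.1749, 0.013]
tool_rot: [-0.063, 0.996, 0.004, 0.07]
force: [-1.1, -0.1, 0.5]
finger_gap: 0.301
gripper_force: 0.3
t 7.275 rack mm [ -5.3   0.2 -13.3] tool in rack [[-1.0, -0.004, -0.0], [-0.004, 1.0, 0.0], [0.0, 0.0, -1.0]] F [-1.1 -0.1  0.5] 0.3014544299800811
```

View pics/m5.png

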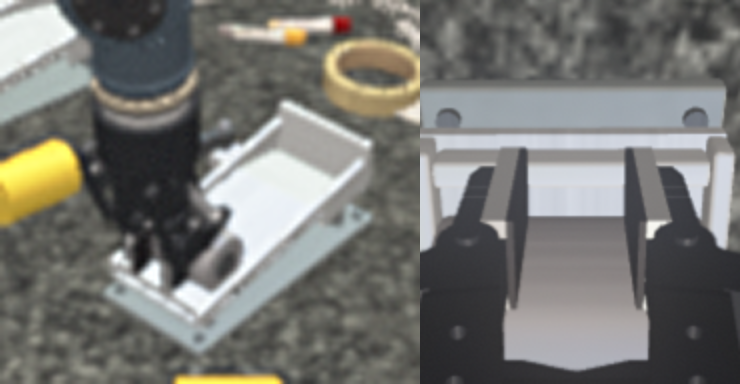

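The fingers are now behind the jar inside the gutter, with about 1 N of contact and the jar moving. I'll continue to the crest.

```bash
python3 -m handwheel '[[[0,0,0,-0.007,0,0,0.3],[0,0,0,-0.007,0,0,0.3],[0,0,0,-0.007,0,0,0.3],[0,0,0,-0.007,0,0,0.3],[0,0,0,-0.007,0,0,0.3],[0,0,0,-0.007,0,0,0.3],[0,0,0,-0.007,0,0,0.3],[0,0,0,-0.007,0,0,0.3],[0,0,0,-0.007,0,0,0.3],[0,0,0,-0.007,0,0,0.3],[0,0,0,-0.007,0,0,0.3],[0,0,0,-0.007,0,0,0.3]]]'
python3 -m handwheel '[[[0,0,0,-0.006,0,0,0.3],[0,0,0,-0.006,0,0,0.3],[0,0,0,-0.006,0,0,0.3],[0,0,0,-0.006,0,0,0.3],[0,0,0,-0.005,0,0,0.3],[0,0,0,-0.004,0,0,0.3],[0,0,0,0,0,0,0.3],[0,0,0,0,0,0,0.3]]]'
python3 -c "
from h import *
rack(); cv2.imwrite('pics/w6.png',snapshot('wrist')[:,:,::-1]);cv2.imwrite('pics/s6.png',snapshot('scene')[:,:,::-1])"
```

```text
t: 8.88
tcp_pos: [0.5444, -0.1645, 0.0242]
tool_rot: [-0.063, 0.996, 0.004, 0.07]
force: [-0.5, 1.1, 0.1]
finger_gap: 0.298
gripper_force: 0.3
t: 9.88
tcp_pos: [0.5763, -0.1604, 0.0287]
tool_rot: [-0.063, 0.996, 0.004, 0.07]
force: [-0.8, 0.6, -0.2]
finger_gap: 0.297
gripper_force: 0.0
t 9.875 rack mm [111.    0.7 -13.7] tool in rack [[-1.0, -0.004, -0.001], [-0.004, 1.0, 0.001], [0.001, 0.001, -1.0]] F [-0.8  0.6 -0.2] 0.29706660032255644
```

```bash
python3 -m handwheel '[[[0,0,0,-0.004,0,0,0.3],[0,0,0,-0.004,0,0,0.3],[0,0,0,0,0,0,0.3],[0,0,0,0.03,0,0,0],[0,0,0,0,0,-0.05,0],[0,0,0,0,0,-0.05,0],[0,0,0,0.03,0.055,0,0],[0,0,0,0,0.055,0,0],[0,0,0,0,0,0,0]]]'
python3 - <<'E'
from h import *
rack(); im=snapshot('wrist')[:,:,::-1]
s=snapshot('scene')[:,:,::-1][165:265,240:340]
cv2.imwrite('pics/m7.png',np.hstack([cv2.resize(s,(400,384),interpolation=cv2.INTER_CUBIC),cv2.resize(im[100:384,80:350],(365,384))]))
E
```

```text
t: 11.1
tcp_pos: [0.4952, -0.0559, 0.1205]
tool_rot: [-0.065, 0.996, 0.005, 0.068]
force: [0.7, -0.8, -0.2]
finger_gap: 0.001
gripper_force: 0.0
t 11.1 rack mm [ 56.6 114.2  86.7] tool in rack [[-1.0, -0.008, -0.003], [-0.008, 1.0, 0.003], [0.003, 0.003, -1.0]] F [ 0.7 -0.8 -0.2] 0.001137411463079729
```

View pics/m7.png

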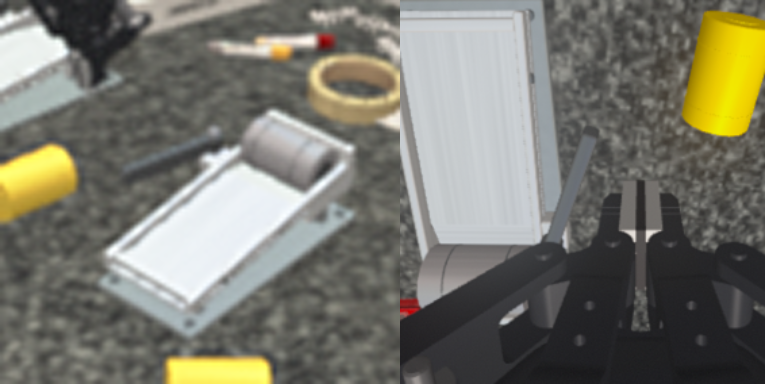

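The jar lies against the stop (about (290,150) in the left half). The bar is still open, with its tip at (590,130) in the right half and the fingers to its left. Now I'll lower the fingers outside the bar and sweep it.

```bash
python3 -m handwheel '[[[0,0,0,-0.03,0,0,0],[0,0,0,0,0,0.05,0],[0,0,0,0,0,0.05,0],[0,0,0,0,0,0,0]]]'
python3 -m handwheel '[[[0,0,0,0,-0.008,0,0],[0,0,0,0,-0.008,0,0],[0,0,0,0.001,-0.008,0,0],[0,0,0,0.002,-0.008,0,0],[0,0,0,0.002,-0.008,0,0],[0,0,0,0.002,-0.008,0,0]]]'
python3 -c "
from h import *
rack()"
```

```text
t: 11.7
tcp_pos: [0.5392, -0.0547, 0.0217]
tool_rot: [-0.062, 0.996, 0.006, 0.066]
force: [-0.4, 0.1, 0.3]
finger_gap: 0.006
gripper_force: 0.0
t: 12.45
tcp_pos: [0.5403, -0.1032, 0.0249]
tool_rot: [-0.063, 0.996, 0.004, 0.07]
force: [0.3, 1.1, 0.9]
finger_gap: 0.002
gripper_force: 0.6
t 12.45 rack mm [ 81.9  61.8 -13.4] tool in rack [[-1.0, -0.004, 0.0], [-0.004, 1.0, 0.0], [-0.0, 0.0, -1.0]] F [0.3 1.1 0.9] 0.0021078334341805946
```

```bash
python3 -m handwheel '[[[0,0,0,0,-0.007,0,0],[0,0,0,0,-0.007,0,0],[0,0,0,0,-0.007,0,0],[0,0,0,0,-0.007,0,0],[0,0,0,0,-0.007,0,0],[0,0,0,0,-0.007,0,0],[0,0,0,-0.0045,-0.0055,0,0],[0,0,0,-0.0045,-0.0055,0,0],[0,0,0,-0.0045,-0.0055,0,0],[0,0,0,-0.0045,-0.0055,0,0]]]'
python3 -m handwheel '[[[0,0,0,-0.005,-0.002,0,0],[0,0,0,-0.005,-0.002,0,0],[0,0,0,-0.004,-0.002,0,0],[0,0,0,-0.003,-0.002,0,0],[0,0,0,-0.003,0,0,0],[0,0,0,0,0,0,0]]]'
python3 -c "
from h import *
rack()"
```

```text
t: 13.7
tcp_pos: [0.5663, -0.1641, 0.0273]
tool_rot: [-0.063, 0.996, 0.004, 0.07]
force: [-1.0, 0.8, -0.6]
finger_gap: 0.001
gripper_force: 0.5
t: 14.45
tcp_pos: [0.5872, -0.1696, 0.0302]
tool_rot: [-0.063, 0.996, 0.004, 0.07]
force: [0.5, -0.1, -0.3]
finger_gap: 0.0
gripper_force: 0.0
t 14.45 rack mm [120.8  -9.8 -13.6] tool in rack [[-1.0, -0.004, 0.001], [-0.004, 1.0, -0.0], [-0.001, -0.0, -1.0]] F [ 0.5 -0.1 -0.3] 5.108278687302203e-05
```

```bash
for i in 1 2 3 4 5; do python3 -m handwheel '[[[0,0,0,-0.002,0,0,0],[0,0,0,0,0,0,0]]]' | grep -E "tcp|^force"; done; python3 -c "
from h import *
rack()"
```

```text
tcp_pos: [0.5888, -0.1692, 0.0304]
force: [-0.5, -0.2, -1.0]
tcp_pos: [0.5908, -0.1689, 0.0307]
force: [-0.3, 0.0, -0.1]
tcp_pos: [0.5928, -0.1686, 0.0309]
force: [-0.1, 0.7, -0.1]
tcp_pos: [0.5939, -0.1684, 0.031]
force: [-2.6, -1.3, 0.6]
tcp_pos: [0.5939, -0.1683, 0.031]
force: [-8.4, -2.9, 2.4]
t 15.7 rack mm [127.6  -9.3 -13.8] tool in rack [[-1.0, -0.005, -0.005], [-0.005, 1.0, 0.002], [0.005, 0.002, -1.0]] F [-8.4 -2.9  2.4] -0.0016512207076183846
```

The bar has hit its limit: the tool has stopped and the force is rising. I'll retreat and check numerically from the first viewpoint.

```bash
python3 -m handwheel '[[[0,0,0,0.02,0,0,0],[0,0,0,0.01,0,-0.01,0],[0,0,0,0,0,-0.05,0],[0,0,0,0,0,-0.05,0],[0,0,0,0,0,-0.05,0],[0,0,0,0,0,-0.05,0],[0,0,0,0,0,-0.05,0],[0,0,0,-0.045,0.005,0,0],[0,0,0,-0.045,0.005,0,0],[0,0,0,0,0,0,0],[0,0,0,0,0,0,0]]]'
python3 - <<'E'
from h import *
rack(); st=sense(); im=snapshot('wrist')
v=np.load("rack.npy"); r=R.from_euler("ZY",[v[3],-.14]); W=lambda p:r.apply(np.array(p)/1e3)+v[:3]
# rectify the plane at bar top (z=35) : rows x 60..230, cols y 60..-60, 2px/mm
def rect(z):
    g=np.array([[proj("wrist",W((x,y,z)),st) for y in np.arange(70,-60,-.5)] for x in np.arange(230,60,-.5)],np.float32)
    return cv2.remap(np.ascontiguousarray(im),g[...,0],g[...,1],cv2.INTER_LINEAR)
A=rect(35); gray=A.mean(2); m=((gray<115)&(np.ptp(A.astype(int),axis=2)<30)).astype(np.uint8)
roi=np.zeros_like(m); roi[120:230,64:200]=1   # x 170..115, y 38..-30
n,l,s,c=cv2.connectedComponentsWithStats(cv2.morphologyEx(m*roi,cv2.MORPH_OPEN,np.ones((5,5))))
for i in range(1,n):
    if s[i,4]>200:
        y,x=np.nonzero(l==i); vx,vy,_,_=cv2.fitLine(np.c_[x,y].astype(np.float32),cv2.DIST_L2,0,.01,.01).ravel()
        print("blob area",s[i,4],"centre rack x,y",230-c[i][1]/2,70-c[i][0]/2,"size",s[i,2:4]/2,"tilt rad",np.arctan2(vy,vx))
# profile along x at y=-15..15 mid
p=gray[:,110:170].mean(1); print([(int(230-i/2),int(p[i])) for i in range(0,340,8)])
E
```

```text
t: 17.08
tcp_pos: [0.6175, -0.1548, 0.2972]
tool_rot: [-0.063, 0.996, 0.005, 0.069]
force: [-0.3, 0.5, 0.5]
finger_gap: 0.001
gripper_force: 0.0
t 17.075 rack mm [189.6   1.2 246.3] tool in rack [[-1.0, -0.004, -0.001], [-0.004, 1.0, 0.001], [0.001, 0.001, -1.0]] F [-0.3  0.5  0.5] 0.0013251273745477673Traceback (most recent call last):
  File "<stdin>", line 8, in <module>
  File "<stdin>", line 6, in rect
  File "h.py", line 21, in proj
    p,M=w2c(n,st); c=M[:3,:3]@X+M[:3,3]; s=c[:2]/c[2]; s=s*(1+p["k1"]*(s@s))
        ~~~^^^^^^
  File "h.py", line 5, in w2c
    p=camera_params(n)
ValueError: time passes only in moves, steps and waits
```

```bash
sed -i 's/^def w2c/import functools\ncamera_params=functools.lru_cache(camera_params)\ndef w2c/' h.py
python3 - <<'E'
from h import *
st=sense(); im=snapshot('wrist'); cv2.imwrite("pics/w8.png",im[:,:,::-1])
v=np.load("rack.npy"); r=R.from_euler("ZY",[v[3],-.14]); W=lambda p:r.apply(np.array(p)/1e3)+v[:3]
src=[proj("wrist",W((x,y,35)),st) for x,y in [(230,70),(230,-60),(60,-60),(60,70)]]
H=cv2.getPerspectiveTransform(np.float32(src),np.float32([[0,0],[260,0],[260,340],[0,340]]))
A=cv2.warpPerspective(np.ascontiguousarray(im),H,(260,340)); gray=A.mean(2)
m=((gray<115)&(np.ptp(A.astype(int),axis=2)<30)).astype(np.uint8)
roi=np.zeros_like(m); roi[120:230,64:200]=1
n,l,s,c=cv2.connectedComponentsWithStats(cv2.morphologyEx(m*roi,cv2.MORPH_OPEN,np.ones((5,5))))
for i in range(1,n):
    if s[i,4]>200:
        y,x=np.nonzero(l==i); vx,vy,_,_=cv2.fitLine(np.c_[x,y].astype(np.float32),cv2.DIST_L2,0,.01,.01).ravel()
        print("blob",s[i,4],"rack x,y",230-c[i][1]/2,70-c[i][0]/2,"size",s[i,2:4]/2,"tilt",np.arctan2(vy,vx))
p=gray[:,110:170].mean(1); print([(int(230-i/2),int(p[i])) for i in range(0,340,8)])
E
```

```text
[(230, 107), (226, 98), (222, 103), (218, 100), (214, 96), (210, 139), (206, 218), (202, 160), (198, 154), (194, 173), (190, 180), (186, 180), (182, 185), (178, 185), (174, 185), (170, 180), (166, 172), (162, 157), (158, 145), (154, 132), (150, 202), (146, 122), (142, 122), (138, 143), (134, 212), (130, 212), (126, 212), (122, 212), (118, 212), (114, 212), (110, 212), (106, 212), (102, 212), (98, 212), (94, 212), (90, 212), (86, 212), (82, 212), (78, 212), (74, 212), (70, 212), (66, 212), (62, 212)]
```

```bash
python3 - <<'E'
from h import *
st=sense(); im=cv2.imread("pics/w8.png")
v=np.load("rack.npy"); r=R.from_euler("ZY",[v[3],-.14]); W=lambda p:r.apply(np.array(p)/1e3)+v[:3]
src=[proj("wrist",W((x,y,35)),st) for x,y in [(230,70),(230,-60),(60,-60),(60,70)]]
H=cv2.getPerspectiveTransform(np.float32(src),np.float32([[0,0],[260,0],[260,340],[0,340]]))
g=cv2.warpPerspective(im,H,(260,340)).mean(2)
for y in (30,20,10,0,-10,-20,-28):
    c=int((70-y)*2); col=g[150:200,c-2:c+3].mean(1); k=np.nonzero(col<165)[0]; k=k[k>8]
    print(y,"bar x",230-(150+k.max())/2,230-(150+k.min())/2)
E
```

```text
30 bar x 137.0 147.5
20 bar x 137.5 147.5
10 bar x 137.5 147.5
0 bar x 137.5 148.0
-10 bar x 137.5 148.0
-20 bar x 137.5 148.0
-28 bar x 138.0 148.0
```

The bar is square across the gutter (tilt under 0.02 rad, x = 137 to 148 mm), and the jar lies from 152 mm to the stop. Handing in.

```bash
python3 -c "
from station import *
print(sign_off())"
```

```text
the job is handed in; nothing more can be done
None
```

The plain jar is over the crest and resting against the end stop, its keeper bar is square across the gutter behind it (within about 0.02 rad by the wrist camera), and the job is handed in at about 17 s of the 48 s, with no verdict returned.

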